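# Hang the julienne cutter in its gated hook

## Robot

A 7-joint arm with a two-finger parallel gripper is mounted at the origin on the work surface. World frame = base frame: x ahead of the robot, y to its left, z up, the work surface at z = 0. Lengths are in mm, angles in degrees, forces in N, time in s.
With the tool pointing down it reaches from about 400 to 750 mm from the base axis. Payload 19.5 kg.
Tool frame: the origin (TCP) lies between the finger pads; the fingertips stand bot.finger_overhang ahead of it and the grasp point (between the pads) lies 3 mm ahead of it (bot.finger_overhang is the distance from the TCP to the fingertips, in mm); z points along the fingers, y is the line along which they close (so a half turn about z gives the same grasp; the last joint's range is limited). The gripper opens to 85 mm and grips with 20 to 120 N. Pads are 22 mm wide; open, the fingers measure 114 mm over their backs; the gripper's body (76 mm by 85 mm) begins 54 mm behind the grasp point. The pads swing forward as they close: fully open they stand 13 mm farther back than shut.
Start: joints at [70.491, 40.479, -1.581, 85.061, 1.261, 54.483, -4.326], TCP at [169.257, -549.496, 221.568] pointing down, gripper open.
Joint ranges: [-155.06, 155.06], [-18.47, 123.98], [-90, 86.84], [0, 140.48], [-83.41, 263.41], [0, 116], [-161.91, 161.91]. Speed limits (degrees/s): [108.29, 108.29, 147.25, 147.25, 172.46, 172.46, 172.46].

## Interface

Orientations are given as a 3x3 rotation matrix whose columns are the frame's x, y, z axes.
In Python, from workcell import bot, viewer gives the robot as it stands. The module is installed in compiled form; this text tells all that it offers.
- The arm moves only by the tool arm_command, never from a script. Its argument "plan" is a list of rows, each a list of 7 numbers: the shift along the world's x, y, z in m, then the turn, a rotation vector about the world's x, y, z in degrees, then the opening in per cent of the stroke, from 0 (shut) to 100 (fully open). In form: [[tx, ty, tz, wx, wy, wz, gripper], ...]. A call has 1 to 12 rows; each row is the pose to reach, as a shift and turn from the pose commanded when the call began; what a row does not reach only later rows make up. A row lasts 1/12 s, in which the tool goes at most 41.7 mm and 7.16 degrees, less where a joint would pass 70% of its speed; a pose out of reach is approached as far as the arm can. A call with a gripper value outside its range is refused whole. The fingers move at their own pace and stop on an object; "squeeze" is the grip in N (left out, the last holds). Time passes only in rows, so rows that repeat a pose let the fingers close. It gives the time, the measured TCP pose, the force, the opening and the grip force at its end, in the units of the state.
- bot.observe(): the state, without advancing time (a new reading comes with each control period).
- viewer.grab_frame(name): name is "side" or "top" or "wrist"; returns the picture (480x640x3 uint8, red, green, blue); there is no depth.
- viewer.get_calibration(name): a dict with "fovy" (degrees; the focal length in pixels is half the picture's height over the tangent of half this angle, whatever the lens; pixels are square), "cx", "cy" (the principal point, pixels), "origin" and "attitude" of the camera in the world. Camera axes: x right, y up, looking along -z (the intrinsics and any distortion apply to the point x, -y, -z); pixel columns grow to the right and rows downward; lengths in mm; the calibration is good to about 2 mm. A picture is of the moment at which its call begins: read the wrist's pose just before it. get_calibration takes no time and is no camera call; for the wrist camera it gives the pose at the moment of the call.
- bot.hand_in(): hands the job in; it is judged then, once.
The state is a dict: "time": time; "q": joint angles; "qvel": joint speeds; "joint_efforts": joint torques, N m; "ee_pos": TCP position; "eef_rot": TCP orientation; "contact_force": force on the tool from outside, world axes, zero at the start; "wrist_torque": the same for the moment, N m; "width": opening from 0.0 (shut) to 1.0 (fully open); "grasp_force": force on a finger pad.
Only numpy, scipy, OpenCV 4.12 (cv2) and the standard library are available. Lean on these libraries where they do the work, as an engineer would, in place of code of your own. Each camera call takes 0.05 s, during which the arm holds its last target. There are 200 camera calls.

## Task

Take the julienne cutter out of the white drying caddy and hang it on the one empty hook of the crowded utensil rack: slide its neck in from the front past the spring gate until the gate has shut behind it, the cutter's flat face to the front like the others, then let its collar down gently onto the fork (no dropping) and let go. Do not force it: the fork must be felt for, never shoved hard, and do not knock the utensils hanging beside it or the beaker.

Things in the scene. Friction and masses are not known exactly. Their poses are not given: they have to be found in the camera images.
- cutter_handle (a point): Julienne cutter, upright in the caddy, 200 mm tall, 0.15 kg: head 46 wide x 14 thick x 60 mm tall, grey-blue with steel plates; round neck 10 mm thick, 45 long; round collar 34 mm wide, 5 thick; grey-blue handle 24 wide x 16 thick x 90 tall. Point: middle of the handle, 45 mm below its top. z up along the tool, x through the thickness, y along the width; front and back alike.
- cutter_collar (a point): On the cutter's axis at the underside of its collar, 105 mm above the bottom of its head and 50 mm below the middle of the handle; same axes. The neck is below it. Grip the handle's upper half, across its thickness.
- hook: Clamp of the empty hook, black, on the rail. Origin: NOMINAL seat (final place of the neck's axis and of the collar's underside). x: the way the neck slides in from the open front; z up. The fork was set by hand in its clamp: the real seat lies up to 9 mm in or out (x) and 9 mm up or down of this origin, unmeasured; y is true. Feel for it; over 15 N on it is forcing.
- hook_mouth (a point): Nominal middle of the empty fork's mouth, 32 mm before the nominal seat, level with the prongs' top. Two level steel prongs, 8 mm wide and high, 16 mm apart inside, run from the mouth to a cross-piece that stops the neck 5 mm (its radius) past its axis. The collar rests on the prongs. The fork is springy: 1 mm per 10 N, in x and z.
- gate (a joint): Spring gate of the empty hook, a 6 mm round bar across the mouth at mid height of the prongs, 27 mm before the real seat, pivoted on the left (+y) prong. 0 = shut; swings inwards to 1.5 rad. The neck pushes it open with about 3 to 8 N; it snaps shut behind the neck only in the last 3 mm or so before the neck meets the back of the fork.
- rack: Steel rack: 12 mm rail, 340 mm long, 147 mm above the counter, on two posts. Origin on the counter under the middle of the row of seats; the rail runs along y, 45 mm behind (+x of) the seats; x as for the hook. Four clamps about 64 mm apart, in any order; the empty one is one of the two inner; three hold utensils.
- turner_collar (a point): Turner, flat slotted steel head 46 mm wide, 3 thick, 70 tall. Hung like the others: grey-blue handle up, collar on its fork, head down. Same neck and collar as the cutter, handle top 85 mm above the collar's underside. Origin: axis at the collar's underside. Must not be knocked.
- masher_collar (a point): Small masher, round head 46 mm wide. Hung like the others: grey-blue handle up, collar on its fork, head down. Same neck and collar as the cutter, handle top 85 mm above the collar's underside. Origin: axis at the collar's underside. Must not be knocked.
- slicer_collar (a point): Loop slicer, steel wire loop 44 mm wide, 6 thick. Hung like the others: grey-blue handle up, collar on its fork, head down. Same neck and collar as the cutter, handle top 85 mm above the collar's underside. Origin: axis at the collar's underside. Must not be knocked.
- caddy: White plastic drying caddy, 70 (x) x 58 (y) x 50 mm high, fixed, three slots each 18 x 50 mm inside, floor 4 mm thick. Origin: centre of its underside. The cutter stands in the middle slot.
- beaker_mid (a point): Clear plastic beaker, 100 mm wide mouth, 130 mm tall, standing on the counter; the point is its centre, half-way up. Leave it alone.

How it is judged:
By the outcome, as a careful person would: the job done as asked, in the order asked, and still so for the second after the job is handed in, with the robot touching nothing.
It also fails if it takes over 72 s, if anything falls off the work surface, if the arm or the gripper's body presses on something with over 40 N, if the wrist force passes 120 N, or if a joint passes its speed limit or range.

## Working session

There is one attempt and no reset: what is moved stays moved. The work goes in short steps, Python scripts to look and compute and a tool call to move; the robot and the scene stay as the last step left them, time stands still between calls to the robot, and variables do not carry over. Pictures are saved under pics/ and viewed, at most 10 in all, crops included, and the job is handed in when it is done.

Besides the shell and the picture viewer there is one more tool, called as a command line: name --pt "numbers of a row" for each row, then --argument value for the rest. arm_command: Moves the arm, as the interface text tells. Its arguments: {"type":"object","properties":{"plan":{"type":"array"},"squeeze":{"type":"number"}},"required":["plan"]}

```bash
mkdir -p pics; python3 - <<'E'
from workcell import bot, viewer
import cv2, numpy as np
s=bot.observe(); print(s, bot.finger_overhang)
for n in ["side","top","wrist"]:
    c=viewer.get_calibration(n); print(n,c)
    cv2.imwrite(f"pics/{n}0.png",viewer.grab_frame(n)[:,:,::-1])
E
```

```text
{'time': 0.0, 'q': array([70.49127238, 40.51496351, -1.58276874, 85.08363632,  1.2606953 ,
       54.48306538, -4.32700995]), 'qvel': array([-0.0134685 , -0.00703562, -0.05595322, -0.01020623, -0.07857902,
       -0.0446264 ,  0.03980468]), 'joint_efforts': array([-1.73618071e-03, -8.83204436e+01,  1.23466831e+00, -2.36173153e+01,
        1.69845542e-02,  6.30590046e-03,  1.05468189e-04]), 'ee_pos': array([ 169.18001646, -549.25877898,  221.12013827]), 'eef_rot': array([[ 9.55696738e-01,  2.94352872e-01, -3.63314097e-04],
       [ 2.94353094e-01, -9.55696148e-01,  1.06237157e-03],
       [-3.45057609e-05, -1.12224767e-03, -9.99999370e-01]]), 'contact_force': array([ 0.12005217, -0.30262099, -0.47458103]), 'wrist_torque': array([-0.03932163,  0.01740487,  0.02668502]), 'grasp_force': 0.0, 'width': 1.0001949636498797} 22.0
side {'fovy': 52.39056073100156, 'cx': 320.9289441829639, 'cy': 240.80942861323595, 'origin': array([ 367.76266063, -666.30655849,  743.03801059]), 'attitude': array([[ 0.96876848,  0.17678289, -0.17388344],
       [-0.24744274,  0.64362749, -0.72423459],
       [-0.01611612,  0.74464184,  0.66726966]])}
top {'fovy': 50.357716510369826, 'cx': 326.5221666235231, 'cy': 251.62039899197137, 'origin': array([ 401.89816281,   38.97492589, 1109.11692353]), 'attitude': array([[ 0.02036002,  0.99232263, -0.12198879],
       [-0.99975517,  0.02126446,  0.00611667],
       [ 0.00866373,  0.12183439,  0.99251263]])}
wrist {'fovy': 65.9976317145904, 'cx': 322.0254305049807, 'cy': 241.24979936281744, 'origin': array([ 248.3958061 , -524.85599155,  373.75949648]), 'attitude': array([[ 0.29443548,  0.90461593,  0.30818462],
       [-0.95566902,  0.2794181 ,  0.09285604],
       [-0.00211331, -0.32186261,  0.94678403]])}
```

View pics/side0.png

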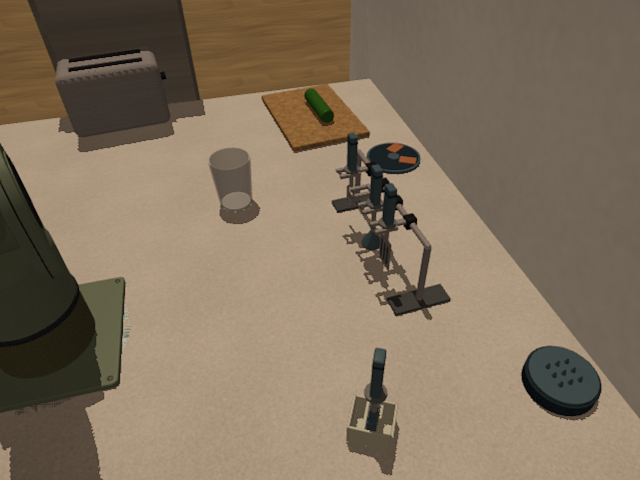

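View pics/top0.png

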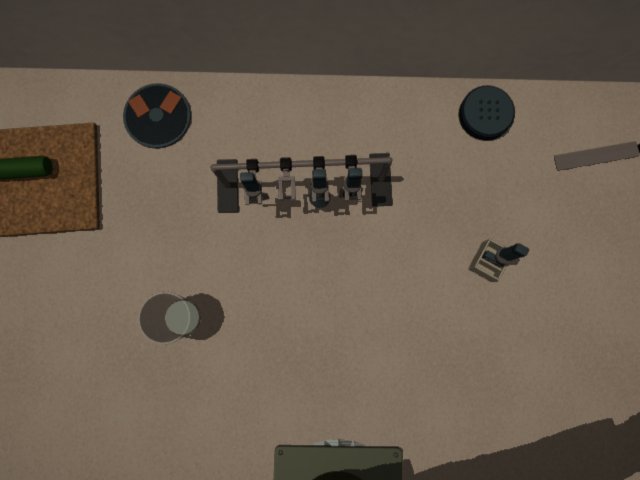

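The side view shows the rack at about (390,200) and the caddy with the cutter at (373,410). In the top view the rack row is at (214–389,160), the empty hook is second from the left at (287,180), and the caddy is at (492,260). I'll zoom in on these.

```bash
python3 - <<'E'
import cv2, numpy as np
s=cv2.imread('pics/side0.png');t=cv2.imread('pics/top0.png')
def z(im,x,y,w,h,k): return cv2.resize(im[y:y+h,x:x+w],None,fx=k,fy=k,interpolation=cv2.INTER_CUBIC)
o=np.zeros((600,800,3),np.uint8)
o[:400,:]=0
a=z(t,206,145,200,75,4); o[:300,:800]=a
b=z(s,325,120,130,100,3); o[300:600,:390]=b
c=z(s,340,340,65,100,3); o[300:600,390:585]=c
d=z(t,465,230,70,60,3); o[300:480,585:795]=d
cv2.imwrite('pics/comp.png',cv2.convertScaleAbs(o,alpha=1.6))
E
```

```text
(no output)
```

View pics/comp.png

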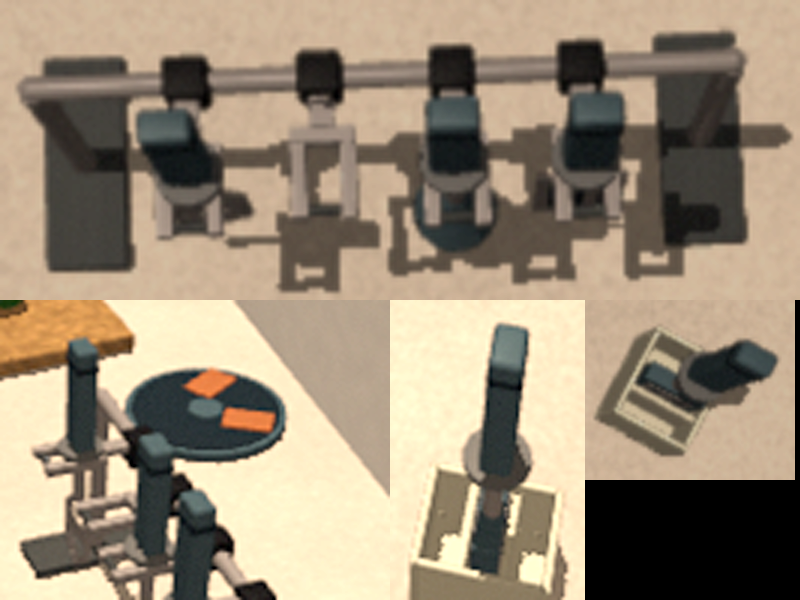

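Empty hook: the clamp is at top-view pixel (285.8,164.3) and the mouth at about (286.8,199). Caddy rim corners are at (490,239), (476,267) and (499,280). The handle top is at (520.7,250) in the top view and (380.3,353.5) in the side view.

```bash
cat > h.py <<'E'
import numpy as np, cv2
from workcell import bot, viewer
def ray(c,p):
    f=240/np.tan(np.radians(c['fovy']/2))
    d=np.array([(p[0]-c['cx'])/f,-(p[1]-c['cy'])/f,-1])
    return np.array(c['origin']),np.array(c['attitude'])@d
def atz(c,p,z):
    o,d=ray(c,p); return o+d*(z-o[2])/d[2]
def proj(c,P):
    f=240/np.tan(np.radians(c['fovy']/2))
    q=np.array(c['attitude']).T@(np.array(P)-c['origin'])
    return np.array([c['cx']-f*q[0]/q[2],c['cy']+f*q[1]/q[2]])
def tri(*cp):
    A=np.zeros((3,3));b=np.zeros(3)
    for c,p in cp:
        o,d=ray(c,p);d/=np.linalg.norm(d);M=np.eye(3)-np.outer(d,d);A+=M;b+=M@o
    return np.linalg.solve(A,b)
E
python3 - <<'E'
from h import *
np.set_printoptions(precision=1,suppress=True)
t=viewer.get_calibration('top');s=viewer.get_calibration('side')
print('handle top',tri((t,(520.7,250)),(s,(380.3,353.5))),atz(t,(520.7,250),204),atz(s,(380.3,353.5),204))
for p in [(490,239.3),(475.7,266.7),(499.3,280)]: print('rim',atz(t,p,50))
a=atz(t,(212.8,167.5),147);b=atz(t,(390.2,160.5),147);print('rail',a,b,np.linalg.norm(a-b),'yaw',np.degrees(np.arctan2(*(a-b)[[0,1]])))
c=atz(t,(285.8,164.3),147);print('clamp',c)
d=(a-b)/np.linalg.norm(a-b); x=np.array([d[1],-d[0],0]);print('x axis',x,'seat xy',c-45*x)
for z in (110,120,130,140):print('mouth',z,atz(t,(286.8,199),z), (atz(t,(286.8,199),z)-c)@x)
E
```

```text
handle top [ 526.3 -315.8  202.6] [ 523.5 -314.6  204. ] [ 528.6 -316.8  204. ]
rim [ 565.5 -310.6   50. ]
rim [ 507.  -279.6   50. ]
rim [ 480.3 -328.5   50. ]
rail [679.3 256.3 147. ] [701.2 -87.1 147. ] 344.0521646715024 yaw -3.642713301950031
clamp [688.9 115.4 147. ]
x axis [1.  0.1 0. ] seat xy [644.  112.6 147. ]
mouth 110 [628.8 114.2 110. ] -60.10770391661646
mouth 120 [626.5 113.5 120. ] -62.421826062281674
mouth 130 [624.2 112.7 130. ] -64.73594820794699
mouth 140 [622. 112. 140.] -67.0500703536122
```

arm_command --pt "0.02 0.013 0.02 0 0 3 100" --pt "0.05 0.033 0.045 0 0 7 100" --pt "0.085 0.055 0.05 0 0 12 100" --pt "0.12 0.078 0.05 0 0 17 100" --pt "0.155 0.101 0.05 0 0 22 100" --pt "0.19 0.124 0.05 0 0 27 100" --pt "0.225 0.147 0.05 0 0 32 100" --pt "0.26 0.17 0.05 0 0 36 100" --pt "0.295 0.193 0.05 0 0 40 100" --pt "0.325 0.212 0.05 0 0 43 100" --pt "0.345 0.225 0.05 0 0 45 100" --pt "0.355 0.231 0.05 0 0 45 100"

```text
time: 1.15
ee_pos: [526.8, -315.5, 271.0]
eef_rot: [[0.462, 0.887, 0.0], [0.887, -0.462, 0.002], [0.002, -0.001, -1.0]]
contact_force: [-1.1, -0.1, -0.2]
width: 1.002
grasp_force: 0.0
```

```bash
python3 - <<'E'
from h import *
np.set_printoptions(precision=2,suppress=True)
c=viewer.get_calibration('wrist'); im=viewer.grab_frame('wrist')
s=bot.observe();print(s['time'],s['ee_pos'],s['eef_rot'],s['q'],s['contact_force'])
for P in [(525,-317,204),(525,-317,159)]: print(proj(c,P))
cv2.imwrite('pics/w1.png',im[:,:,::-1])
import pickle; pickle.dump(c,open('w1.pkl','wb'))
E
```

```text
1.2 [ 527.14 -315.41  270.93] [[ 0.46  0.89  0.  ]
 [ 0.89 -0.46  0.  ]
 [ 0.   -0.   -1.  ]] [ 33.44  41.88 -12.26  70.9    8.67  68.14  -6.66] [ 2.51  1.94 -0.22]
[321.27 257.36]
[321.42 235.75]
```

View pics/w1.png

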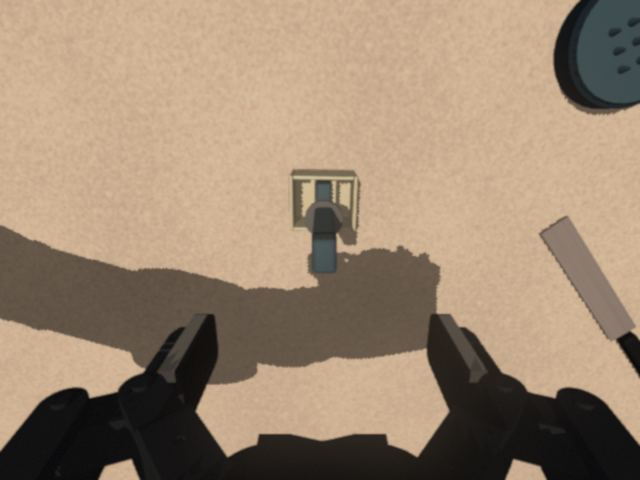

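The handle top's centre is at about (324,254), against a predicted (321,257). The caddy edges are level in the picture, so the yaw is right. I'll descend.

arm_command --pt "0 0 -0.01 0 0 0 100" --pt "0 0 -0.03 0 0 0 100" --pt "0 0 -0.05 0 0 0 100" --pt "0 0 -0.065 0 0 0 100" --pt "0 0 -0.077 0 0 0 100" --pt "0 0 -0.083 0 0 0 100" --pt "0 0 -0.085 0 0 0 100" --pt "0 0 -0.085 0 0 0 100" --pt "0 0 -0.085 0 0 0 100"

```text
time: 1.95
ee_pos: [524.3, -318.9, 187.3]
eef_rot: [[0.468, 0.884, 0.001], [0.884, -0.468, -0.001], [-0.0, 0.001, -1.0]]
contact_force: [-0.4, 0.2, 0.0]
width: 0.999
grasp_force: 0.0
```

```bash
python3 - <<'E'
from h import *
np.set_printoptions(precision=2,suppress=True)
c=viewer.get_calibration('wrist'); im=viewer.grab_frame('wrist')
s=bot.observe();print(s['time'],s['ee_pos'],s['eef_rot'],s['contact_force'])
for P in [(526.5,-317.8,204)]: print(proj(c,P))
T=s['ee_pos'];R=s['eef_rot'];print(proj(c,T+R@[0,0,-15]))
cv2.imwrite('pics/w2.png',im[:,:,::-1])
E
```

```text
2.0 [ 524.38 -318.79  187.33] [[ 0.47  0.88  0.  ]
 [ 0.88 -0.47 -0.  ]
 [-0.    0.   -1.  ]] [-0.05  1.64  0.1 ]
[326.46 320.5 ]
[323.04 322.29]
```

View pics/w2.png

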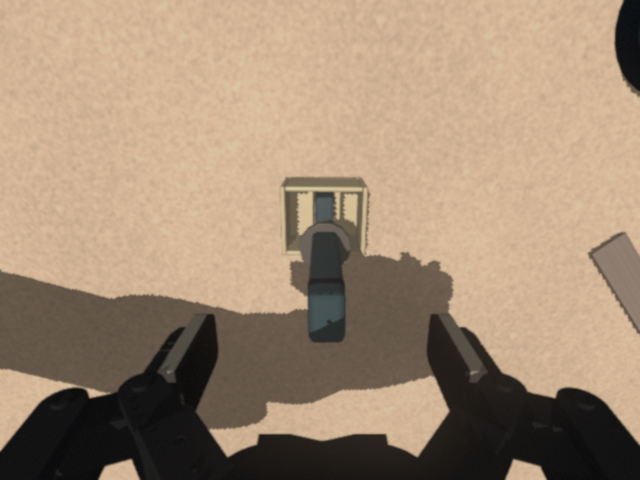

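The handle top is at about (326,316), against a TCP projection of (323,322). I'll correct by about 2 mm and grip.

arm_command --pt "0.002 0.001 0 0 0 0 100" --pt "0.0025 0.0015 0 0 0 0 60" --pt "0.0025 0.0015 0 0 0 0 35" --pt "0.0025 0.0015 0 0 0 0 20" --pt "0.0025 0.0015 0 0 0 0 5" --pt "0.0025 0.0015 0 0 0 0 5" --pt "0.0025 0.0015 0 0 0 0 5" --pt "0.0025 0.0015 0 0 0 0 5" --pt "0.0025 0.0015 0 0 0 0 5" --pt "0.0025 0.0015 0 0 0 0 5" --squeeze 50

```text
time: 2.83
ee_pos: [526.9, -317.1, 186.8]
eef_rot: [[0.468, 0.884, 0.0], [0.884, -0.468, -0.0], [-0.0, 0.0, -1.0]]
contact_force: [-0.1, 0.3, 4.9]
width: 0.166
grasp_force: 49.5
```

arm_command --pt "0 0 0.002 0 0 0 5" --pt "0 0 0.008 0 0 0 5" --pt "0 0 0.018 0 0 0 5" --pt "0 0 0.03 0 0 0 5" --pt "0 0 0.045 0 0 0 5" --pt "0 0 0.06 0 0 0 5" --pt "0 0 0.075 0 0 0 5" --pt "0 0 0.09 0 0 0 5" --pt "0 0 0.1 0 0 0 5" --pt "0 0 0.1 0 0 0 5" --pt "0 0 0.1 0 0 0 5"

```text
time: 3.75
ee_pos: [526.7, -317.0, 287.0]
eef_rot: [[0.468, 0.884, 0.0], [0.884, -0.468, -0.0], [-0.0, 0.0, -1.0]]
contact_force: [0.2, 0.2, -2.1]
width: 0.167
grasp_force: 48.8
```

```bash
python3 - <<'E'
from h import *
np.set_printoptions(precision=2,suppress=True)
c=viewer.get_calibration('wrist'); im=viewer.grab_frame('wrist')
sd=viewer.grab_frame('side')
s=bot.observe();print(s['time'],s['ee_pos'],s['eef_rot'],s['contact_force'],s['wrist_torque'],s['q'])
cs=viewer.get_calibration('side');T=s['ee_pos'];R=s['eef_rot']
for d in (-17,0,28,78,123,183): print(d,proj(c,T+R@[0,0,d]),proj(cs,T+R@[0,0,d]))
a=im; p=proj(cs,T+R@[0,0,70]).astype(int)
b=sd[max(0,p[1]-60):p[1]+60,p[0]-45:p[0]+45]; b=cv2.resize(b,None,fx=4,fy=4)
print(p)
o=np.zeros((600,800,3),np.uint8); o[:360,:480]=cv2.resize(a,(480,360)); 
b=cv2.resize(b,(320,427));o[:427,480:]=b
cv2.imwrite('pics/w3.png',o[:,:,::-1])
E
```

```text
3.85 [ 526.53 -316.86  286.04] [[ 0.47  0.88 -0.  ]
 [ 0.88 -0.47  0.  ]
 [ 0.   -0.   -1.  ]] [-0.6  -0.08 -1.99] [-0.01 -0.    0.02] [ 33.43  41.25 -12.17  69.09   8.47  70.56  -6.51]
-17 [322.38 323.78] [384.17 304.23]
0 [322.28 304.33] [383.16 313.55]
28 [322.16 279.16] [381.58 328.13]
78 [322.01 247.71] [378.98 352.03]
123 [321.91 228.23] [376.87 371.51]
183 [321.82 209.73] [374.33 394.9 ]
[379 348]
```

View pics/w3.png

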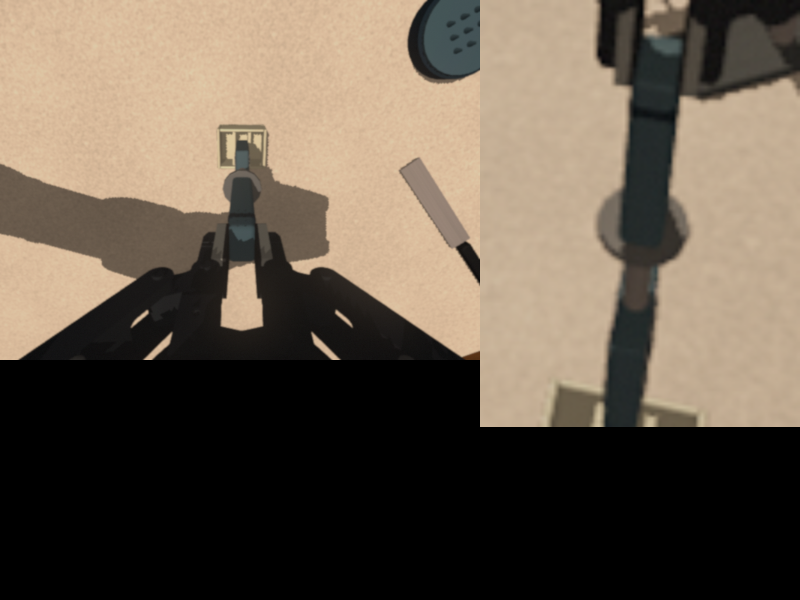

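The cutter hangs straight in the grip: its collar is at (380,352) in the side view, against a predicted (379,352). Next I'll carry it in front of the rack.

arm_command --pt "0.0 0.015 0 0 0 2 5" --pt "0.002 0.045 0 0 0 5 5" --pt "0.004 0.08 0 0 0 8 5" --pt "0.006 0.12 0 0 0 11 5" --pt "0.008 0.16 0 0 0 14 5" --pt "0.01 0.2 0 0 0 17 5" --pt "0.012 0.24 0 0 0 20 5" --pt "0.014 0.28 0 0 0 23 5" --pt "0.016 0.32 0 0 0 26 5" --pt "0.018 0.36 0 0 0 29 5" --pt "0.018 0.395 0 0 0 31 5" --pt "0.018 0.415 0 0 0 31.5 5"

```text
time: 4.85
ee_pos: [543.9, 102.4, 286.0]
eef_rot: [[-0.069, 0.998, -0.001], [0.998, 0.069, 0.002], [0.002, -0.001, -1.0]]
contact_force: [0.7, 0.6, -1.4]
width: 0.163
grasp_force: 48.8
```

arm_command --pt "0 0.008 0 0 0 0 5" --pt "0 0.008 0 0 0 0 5" --pt "0 0.008 0 0 0 0 5" --pt "0 0.008 0 0 0 0 5"

```text
time: 5.18
ee_pos: [544.9, 104.3, 286.3]
eef_rot: [[-0.061, 0.998, -0.0], [0.998, 0.061, -0.001], [-0.001, -0.001, -1.0]]
contact_force: [-0.4, 0.3, -0.7]
width: 0.164
grasp_force: 48.8
```

```bash
python3 - <<'E'
from h import *
import pickle
np.set_printoptions(precision=2,suppress=True)
c=viewer.get_calibration('wrist'); im=viewer.grab_frame('wrist')
s=bot.observe();print(s['time'],s['ee_pos'],s['eef_rot'],s['contact_force'])
sd=viewer.grab_frame('side'); tp=viewer.grab_frame('top')
cv2.imwrite('pics/w4.png',im[:,:,::-1]);cv2.imwrite('pics/s4.png',sd[:,:,::-1]);cv2.imwrite('pics/t4.png',tp[:,:,::-1])
pickle.dump(c,open('w4.pkl','wb'))
z=lambda a,x,y,w,h,k: cv2.resize(a[y:y+h,x:x+w],None,fx=k,fy=k,interpolation=cv2.INTER_CUBIC)
o=np.zeros((600,800,3),np.uint8)
o[:360,:480]=cv2.resize(im,(480,360))
o[:360,480:800]=z(sd,335,140,80,90,4)
o[360:600,:400]=z(tp,260,155,50*2,60,4)
cv2.imwrite('pics/c4.png',cv2.convertScaleAbs(o[:,:,::-1],alpha=1.5))
for P in [(644,112.6,130),(612,110.6,130)]: print(proj(c,P))
E
```

```text
5.2333 [544.93 104.37 286.45] [[-0.06  1.   -0.  ]
 [ 1.    0.06 -0.  ]
 [-0.   -0.   -1.  ]] [ 0.02 -0.42 -1.91]
[437.55 214.93]
[400.37 214.98]
```

View pics/c4.png

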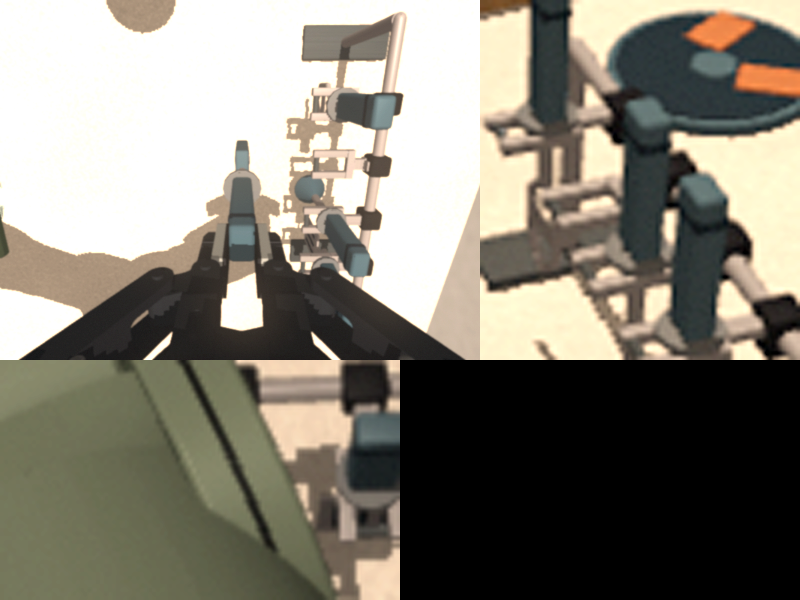

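The wrist view shows the empty fork at about (415–470, 207–230) full-scale, between the masher and the loop slicer or turner. I'll zoom in once to measure its prongs in three views.

```bash
python3 - <<'E'
import cv2, numpy as np, pickle
from h import *
w=cv2.imread('pics/w4.png');s=cv2.imread('pics/s4.png');t=cv2.imread('pics/top0.png')
def z(im,x,y,wd,h,k):
    a=cv2.resize(im[y:y+h,x:x+wd],None,fx=k,fy=k,interpolation=cv2.INTER_CUBIC)
    for i in range(0,wd,10): cv2.putText(a,str(x+i),(i*k,8),0,.3,(0,0,255)); a[:6 ,i*k]=(0,0,255)
    for i in range(0,h,10): cv2.putText(a,str(y+i),(0,i*k+4),0,.3,(255,0,0)); 
    return a
o=np.zeros((600,800,3),np.uint8)
o[:300,:800]=z(w,405,190,100,37,8)[:300].copy() if 0 else np.pad(z(w,405,195,100,37,8),((0,4),(0,0),(0,0)))
o[300:600,:400]=z(s,340,180,40,30,10)
o[300:600,400:800]=z(t,268,160,40,30+0,10)[:300] if 0 else z(t,265,158,50,50,8)[50:350,:]
cv2.imwrite('pics/c5.png',o)
c=pickle.load(open('w4.pkl','rb'));print([proj(c,P) for P in [(679.3,256.3,147),(701.2,-87.1,147),(688.9,115.4,147)]])
E
```

```text
[array([528.57974446,  24.18475599]), array([467.14968983, 416.77588793]), array([498.66325032, 220.16126713])]
```

View pics/c5.png

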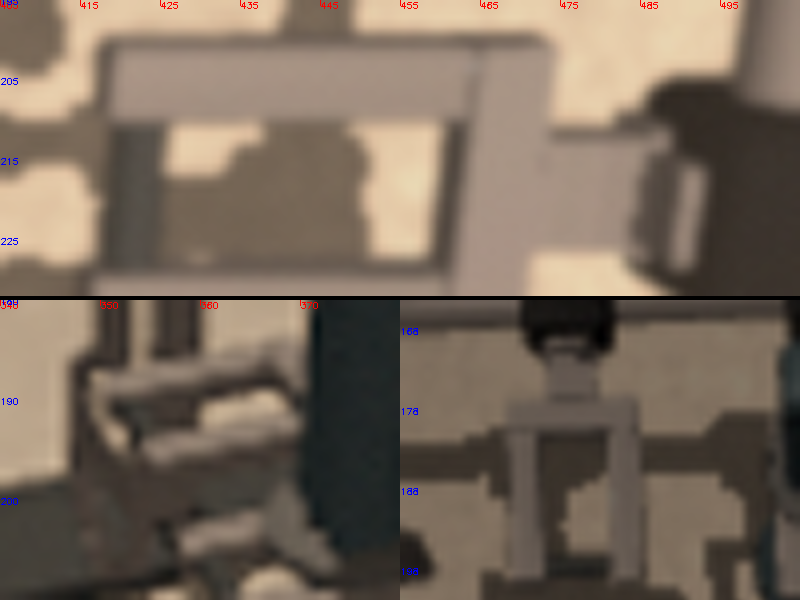

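Measured pixels for the fork's inner mid-line:

| View | Mouth | Cross-piece |
|---|---|---|
| Wrist | (418.8,219.5) | (462.7,219.5) |
| Top | (286.4,198.3) | (286.4,180.5) |
| Side | (353,191.5) | (368.3,189) |

```bash
python3 - <<'E'
from h import *
import pickle
np.set_printoptions(precision=1,suppress=True)
w=pickle.load(open('w4.pkl','rb'));t=viewer.get_calibration('top');s=viewer.get_calibration('side')
for n,a,b,c in [('mouth',(418.8,219.5),(286.4,198.3),(353,191.5)),('cross',(462.7,219.5),(286.4,180.5),(368.3,189))]:
    print(n,tri((w,a),(t,b),(s,c)),tri((w,a),(t,b)),tri((w,a),(s,c)),tri((t,b),(s,c)))
    for z in (115,125,135): print(z,atz(w,a,z),atz(t,b,z),atz(s,c,z))
# prong inner edges at mouth/cross, wrist: gap 16mm
for z in (110,120,130,140): print(z,np.linalg.norm(atz(w,(420,210),z)-atz(w,(417.5,229.2),z)),np.linalg.norm(atz(w,(418.8,219.5),z)-atz(w,(462.7,219.5),z)))
print('clamp',tri((w,(498,218)),(t,(285.8,164.3))))
print(bot.observe()['ee_pos'])
E
```

```text
mouth [623.6 111.9 146. ] [622.2 112.3 148.6] [624.3 111.6 146.1] [623.5 112.1 145.7]
115 [632.8 103.7 115. ] [629.  114.7 115. ] [638.3 152.3 115. ]
125 [629.9 106.3 125. ] [626.8 113.9 125. ] [634.  139.3 125. ]
135 [627.  108.9 135. ] [624.5 113.2 135. ] [629.7 126.2 135. ]
cross [658.7 113.6 144.8] [658.  113.8 147.4] [659.5 113.7 144.8] [658.  113.4 144.7]
115 [672.6 106.1 115. ] [665.3 115.8 115. ] [673.1 152.1 115. ]
125 [668.4 108.6 125. ] [662.6 115.  125. ] [668.2 139.1 125. ]
135 [664.3 111.1 135. ] [660.  114.2 135. ] [663.4 126.1 135. ]
110 18.348990263050826 40.47277884259092
120 17.79103392897394 39.24208205823498
130 17.233077594897047 38.011385273878915
140 16.67512126082015 36.780688489522745
clamp [690.6 115.9 141.8]
[544.9 104.8 286.6]
```

arm_command --pt "0.01 0.001 -0.01 0 0 0 5" --pt "0.02 0.002 -0.02 0 0 0 5" --pt "0.03 0.003 -0.03 0 0 0 5" --pt "0.04 0.004 -0.04 0 0 0 5" --pt "0.047 0.005 -0.047 0 0 0 5" --pt "0.05 0.005 -0.05 0 0 0 5" --pt "0.05 0.005 -0.05 0 0 0 5" --pt "0.05 0.005 -0.05 0 0 0 5" --pt "0.05 0.005 -0.05 0 0 0 5"

```text
time: 6.08
ee_pos: [594.6, 111.0, 237.2]
eef_rot: [[-0.063, 0.998, 0.001], [0.998, 0.063, 0.0], [0.0, 0.001, -1.0]]
contact_force: [-0.4, -0.1, -1.4]
width: 0.165
grasp_force: 48.9
```

```bash
python3 - <<'E'
from h import *
import pickle
np.set_printoptions(precision=2,suppress=True)
c=viewer.get_calibration('wrist'); im=viewer.grab_frame('wrist')
s=bot.observe();print(s['time'],s['ee_pos'],s['eef_rot'],s['contact_force'],s['wrist_torque'])
sd=viewer.grab_frame('side')
pickle.dump(c,open('w6.pkl','wb'))
z=lambda a,x,y,w,h,k: cv2.resize(a[y:y+h,x:x+w],None,fx=k,fy=k,interpolation=cv2.INTER_CUBIC)
o=np.zeros((600,800,3),np.uint8)
o[:600]=z(im,280,150,200,150,4)
b=z(sd,325,140,80,80,4); o[280:600,:320]=b
cv2.imwrite('pics/c6.png',o[:,:,::-1])
T=s['ee_pos']
print('collar',proj(c,T+[0,0,-78]),'mouth',proj(c,(623.3,111.9,146)),'cross',proj(c,(658.7,113.6,146)))
E
```

```text
6.1333 [594.63 110.99 237.27] [[-0.06  1.    0.  ]
 [ 1.    0.06  0.  ]
 [ 0.    0.   -1.  ]] [ 0.09 -0.33 -1.03] [-0.02 -0.02  0.03]
collar [322.27 248.39] mouth [363.29 243.11] cross [413.97 243.82]
```

View pics/c6.png

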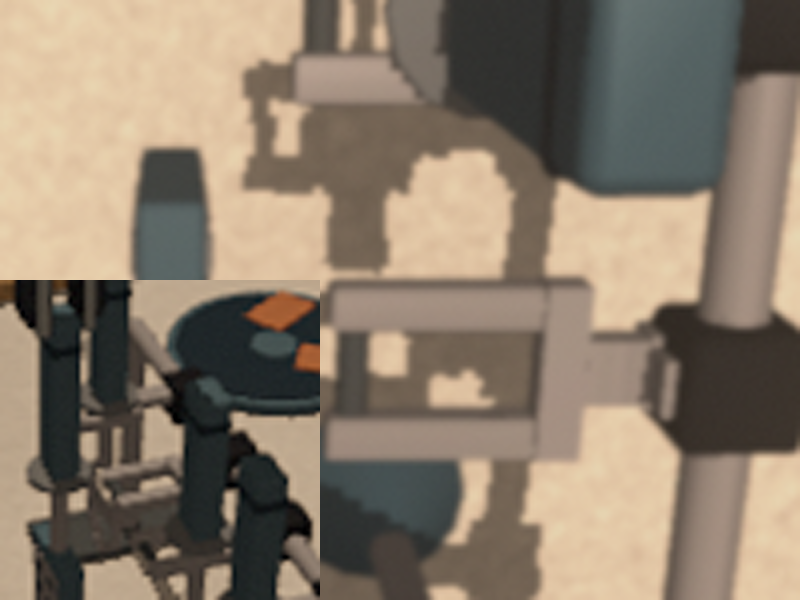

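The fork appears exactly where I predicted: mouth mid (363.7,243.1) and cross-piece (415,243.8). The neck is lined up, so I'll advance to the gate.

arm_command --pt "0.005 0.0 0 0 0 0 5" --pt "0.01 0.0 0 0 0 0 5" --pt "0.015 0.0005 0 0 0 0 5" --pt "0.019 0.001 0 0 0 0 5" --pt "0.022 0.001 0 0 0 0 5" --pt "0.024 0.001 0 0 0 0 5" --pt "0.026 0.0015 0 0 0 0 5" --pt "0.028 0.0015 0 0 0 0 5" --pt "0.03 0.0015 0 0 0 0 5" --pt "0.032 0.0015 0 0 0 0 5"

```text
time: 7.02
ee_pos: [626.5, 112.5, 236.4]
eef_rot: [[-0.063, 0.998, -0.001], [0.998, 0.063, -0.0], [-0.0, -0.001, -1.0]]
contact_force: [-3.6, -0.5, -1.5]
width: 0.171
grasp_force: 49.0
```

arm_command --pt "0.002 0.0 0 0 0 0 5" --pt "0.004 0.0 0 0 0 0 5" --pt "0.006 0.0 0 0 0 0 5" --pt "0.008 0.0005 0 0 0 0 5"

```text
time: 7.35
ee_pos: [634.6, 112.7, 236.5]
eef_rot: [[-0.063, 0.998, -0.001], [0.998, 0.063, -0.0], [-0.0, -0.001, -1.0]]
contact_force: [-5.1, -2.1, -1.3]
width: 0.166
grasp_force: 49.1
```

arm_command --pt "0.002 0.0003 0 0 0 0 5" --pt "0.004 0.0003 0 0 0 0 5" --pt "0.006 0.0005 0 0 0 0 5" --pt "0.008 0.0006 0 0 0 0 5" --pt "0.0095 0.0006 0 0 0 0 5" --pt "0.011 0.0007 0 0 0 0 5"

```text
time: 7.85
ee_pos: [646.1, 113.6, 236.6]
eef_rot: [[-0.063, 0.998, 0.0], [0.998, 0.063, -0.0], [-0.0, 0.0, -1.0]]
contact_force: [-1.6, -1.9, -1.4]
width: 0.167
grasp_force: 49.0
```

arm_command --pt "0.001 0 0 0 0 0 5" --pt "0.002 0 0 0 0 0 5" --pt "0.003 0 0 0 0 0 5"

```text
time: 8.1
ee_pos: [649.2, 113.6, 236.7]
eef_rot: [[-0.063, 0.998, 0.001], [0.998, 0.063, -0.0], [-0.0, 0.001, -1.0]]
contact_force: [0.2, -2.8, -1.9]
width: 0.172
grasp_force: 49.0
```

arm_command --pt "0.0007 0 0 0 0 0 5" --pt "0.0014 0 0 0 0 0 5" --pt "0.002 0 0 0 0 0 5" --pt "0.002 0 0 0 0 0 5"

```text
time: 8.43
ee_pos: [650.9, 114.0, 236.6]
eef_rot: [[-0.063, 0.998, 0.0], [0.998, 0.063, 0.0], [0.0, 0.0, -1.0]]
contact_force: [0.4, -0.1, -1.5]
width: 0.165
grasp_force: 49.0
```

arm_command --pt "0.0005 0 0 0 0 0 5" --pt "0.001 0 0 0 0 0 5" --pt "0.001 0 0 0 0 0 5"

```text
time: 8.68
ee_pos: [651.8, 113.8, 236.6]
eef_rot: [[-0.063, 0.998, -0.0], [0.998, 0.063, 0.0], [0.0, -0.0, -1.0]]
contact_force: [-0.2, -0.8, -2.6]
width: 0.166
grasp_force: 49.0
```

arm_command --pt "0.0005 0 0 0 0 0 5" --pt "0.001 0 0 0 0 0 5" --pt "0.001 0 0 0 0 0 5"

```text
time: 8.93
ee_pos: [652.8, 113.7, 236.6]
eef_rot: [[-0.063, 0.998, -0.0], [0.998, 0.063, 0.0], [0.0, -0.0, -1.0]]
contact_force: [0.1, 0.7, -1.7]
width: 0.163
grasp_force: 49.0
```

arm_command --pt "0.0005 0 0 0 0 0 5" --pt "0.0008 0 0 0 0 0 5" --pt "0.0008 0 0 0 0 0 5"

```text
time: 9.18
ee_pos: [653.6, 113.7, 236.5]
eef_rot: [[-0.063, 0.998, -0.0], [0.998, 0.063, 0.0], [0.0, -0.0, -1.0]]
contact_force: [0.1, -0.1, -2.5]
width: 0.169
grasp_force: 49.0
```

arm_command --pt "0.0005 0 0 0 0 0 5" --pt "0.0008 0 0 0 0 0 5" --pt "0.0008 0 0 0 0 0 5"

```text
time: 9.43
ee_pos: [654.3, 113.7, 236.5]
eef_rot: [[-0.063, 0.998, -0.0], [0.998, 0.063, -0.0], [0.0, -0.0, -1.0]]
contact_force: [0.0, -0.2, -0.6]
width: 0.17
grasp_force: 49.1
```

arm_command --pt "0.0005 0 0 0 0 0 5" --pt "0.0008 0 0 0 0 0 5" --pt "0.0008 0 0 0 0 0 5"

```text
time: 9.68
ee_pos: [655.1, 113.7, 236.5]
eef_rot: [[-0.063, 0.998, -0.0], [0.998, 0.063, -0.0], [0.0, -0.0, -1.0]]
contact_force: [-1.0, 0.2, -1.2]
width: 0.17
grasp_force: 49.1
```

arm_command --pt "0.0004 0 0 0 0 0 5" --pt "0.0004 0 0 0 0 0 5" --pt "0.0004 0 0 0 0 0 5"

```text
time: 9.93
ee_pos: [655.5, 113.7, 236.6]
eef_rot: [[-0.063, 0.998, -0.0], [0.998, 0.063, -0.0], [-0.0, -0.0, -1.0]]
contact_force: [-1.7, -0.9, -1.3]
width: 0.166
grasp_force: 49.1
```

arm_command --pt "0.0003 0 0 0 0 0 5" --pt "0.0003 0 0 0 0 0 5" --pt "0.0003 0 0 0 0 0 5"

```text
time: 10.18
ee_pos: [655.8, 113.7, 236.6]
eef_rot: [[-0.063, 0.998, -0.0], [0.998, 0.063, 0.0], [0.0, -0.0, -1.0]]
contact_force: [-2.2, 0.2, -1.5]
width: 0.17
grasp_force: 49.1
```

arm_command --pt "0.0003 0 0 0 0 0 5" --pt "0.0004 0 0 0 0 0 5" --pt "0.0004 0 0 0 0 0 5"

```text
time: 10.43
ee_pos: [656.2, 113.7, 236.5]
eef_rot: [[-0.063, 0.998, -0.0], [0.998, 0.063, 0.0], [0.0, -0.0, -1.0]]
contact_force: [-2.8, 0.0, -1.4]
width: 0.17
grasp_force: 49.1
```

```bash
python3 - <<'E'
from h import *
np.set_printoptions(precision=2,suppress=True)
im=viewer.grab_frame('wrist');sd=viewer.grab_frame('side');tp=viewer.grab_frame('top')
s=bot.observe();print(s['time'],s['ee_pos'],s['contact_force'])
cv2.imwrite('pics/w7.png',im[:,:,::-1]);cv2.imwrite('pics/s7.png',sd[:,:,::-1])
z=lambda a,x,y,w,h,k: cv2.resize(a[y:y+h,x:x+w],None,fx=k,fy=k,interpolation=cv2.INTER_CUBIC)
o=np.zeros((600,800,3),np.uint8)
o[:,:480]=z(im,260,200,120,150,4)
o[:400,480:]=z(sd,335,160,40,50,8)
o[400:,480:]=z(im,240,150,160,100,2)
cv2.imwrite('pics/c7.png',cv2.convertScaleAbs(o[:,:,::-1],alpha=1.5))
E
```

```text
10.5833 [656.2  113.71 236.52] [-2.46 -1.19 -1.16]
```

View pics/c7.png

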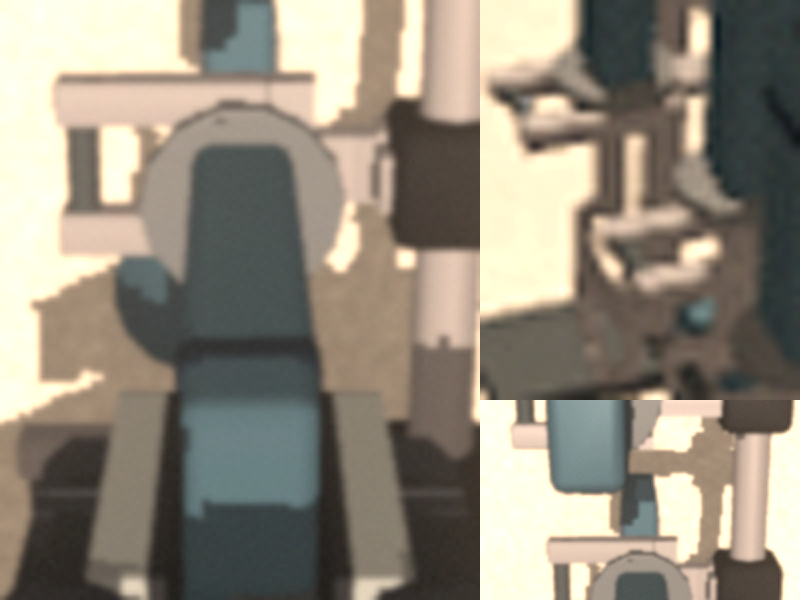

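The view shows the gate bar straight across the mouth at about (83,165) in the crop, shut behind the neck. The collar is centred over the prongs. I'll ease the back pressure and lower.

arm_command --pt "-0.0004 0 0 0 0 0 5" --pt "-0.0008 0 -0.001 0 0 0 5" --pt "-0.0008 0 -0.002 0 0 0 5" --pt "-0.0008 0 -0.003 0 0 0 5" --pt "-0.0008 0 -0.004 0 0 0 5" --pt "-0.0008 0 -0.005 0 0 0 5" --pt "-0.0008 0 -0.0055 0 0 0 5" --pt "-0.0008 0 -0.006 0 0 0 5"

```text
time: 11.25
ee_pos: [655.5, 113.7, 230.5]
eef_rot: [[-0.063, 0.998, -0.0], [0.998, 0.063, -0.0], [-0.0, -0.0, -1.0]]
contact_force: [-1.8, 0.1, -0.2]
width: 0.165
grasp_force: 49.2
```

arm_command --pt "0 0 -0.0005 0 0 0 5" --pt "0 0 -0.001 0 0 0 5" --pt "0 0 -0.0015 0 0 0 5" --pt "0 0 -0.002 0 0 0 5" --pt "0 0 -0.002 0 0 0 5"

```text
time: 11.67
ee_pos: [655.5, 113.7, 228.5]
eef_rot: [[-0.063, 0.998, -0.0], [0.998, 0.063, -0.0], [-0.0, -0.0, -1.0]]
contact_force: [-2.8, -0.3, -0.8]
width: 0.166
grasp_force: 49.1
```

arm_command --pt "0 0 -0.0005 0 0 0 5" --pt "0 0 -0.001 0 0 0 5" --pt "0 0 -0.001 0 0 0 5"

```text
time: 11.92
ee_pos: [655.4, 113.7, 227.5]
eef_rot: [[-0.063, 0.998, -0.0], [0.998, 0.063, -0.0], [-0.0, -0.0, -1.0]]
contact_force: [-1.5, -0.9, -0.1]
width: 0.163
grasp_force: 49.2
```

arm_command --pt "-0.0004 0 -0.0005 0 0 0 5" --pt "-0.0004 0 -0.001 0 0 0 5" --pt "-0.0004 0 -0.001 0 0 0 5"

```text
time: 12.17
ee_pos: [655.1, 113.7, 226.5]
eef_rot: [[-0.063, 0.998, -0.0], [0.998, 0.063, -0.0], [0.0, -0.0, -1.0]]
contact_force: [-1.8, -0.8, -0.7]
width: 0.167
grasp_force: 49.1
```

arm_command --pt "0 0 -0.0004 0 0 0 5" --pt "0 0 -0.0008 0 0 0 5" --pt "0 0 -0.0008 0 0 0 5"

```text
time: 12.42
ee_pos: [655.1, 113.7, 225.7]
eef_rot: [[-0.063, 0.998, -0.0], [0.998, 0.063, -0.0], [0.0, -0.0, -1.0]]
contact_force: [-0.4, -0.4, -1.3]
width: 0.171
grasp_force: 49.1
```

arm_command --pt "0 0 -0.0004 0 0 0 5" --pt "0 0 -0.0008 0 0 0 5" --pt "0 0 -0.0008 0 0 0 5"

```text
time: 12.67
ee_pos: [655.0, 113.7, 224.9]
eef_rot: [[-0.063, 0.998, -0.0], [0.998, 0.063, -0.0], [0.0, -0.0, -1.0]]
contact_force: [-1.6, -0.1, -0.2]
width: 0.164
grasp_force: 49.1
```

arm_command --pt "0 0 -0.0004 0 0 0 5" --pt "0 0 -0.0006 0 0 0 5" --pt "0 0 -0.0006 0 0 0 5"

```text
time: 12.92
ee_pos: [655.1, 113.7, 224.4]
eef_rot: [[-0.063, 0.998, 0.0], [0.998, 0.063, 0.0], [0.0, 0.0, -1.0]]
contact_force: [-2.0, 0.0, 0.6]
width: 0.163
grasp_force: 49.3
```

arm_command --pt "0 0 -0.0003 0 0 0 5" --pt "0 0 -0.0006 0 0 0 5" --pt "0 0 -0.0006 0 0 0 5"

```text
time: 13.17
ee_pos: [655.1, 113.8, 224.0]
eef_rot: [[-0.063, 0.998, 0.0], [0.998, 0.063, 0.0], [0.0, 0.0, -1.0]]
contact_force: [-1.7, -0.2, 4.8]
width: 0.165
grasp_force: 49.7
```

Felt contact at 4.8 N. I'll ease off slightly, soften the grip and open gently.

arm_command --pt "0 0 0.0002 0 0 0 5" --pt "0 0 0.0002 0 0 0 5" --pt "0 0 0.0002 0 0 0 5" --squeeze 20

```text
time: 13.42
ee_pos: [655.1, 113.7, 224.1]
eef_rot: [[-0.063, 0.998, 0.0], [0.998, 0.063, 0.0], [0.0, 0.0, -1.0]]
contact_force: [-2.0, -0.1, 4.0]
width: 0.165
grasp_force: 49.6
```

arm_command --pt "0 0 0 0 0 0 17" --pt "0 0 0 0 0 0 19" --pt "0 0 0 0 0 0 21" --pt "0 0 0 0 0 0 24" --pt "0 0 0 0 0 0 28" --pt "0 0 0 0 0 0 33" --pt "0 0 0 0 0 0 38" --pt "0 0 0 0 0 0 42" --pt "0 0 0 0 0 0 45" --pt "0 0 0 0 0 0 45" --pt "0 0 0 0 0 0 45"

```text
time: 14.33
ee_pos: [655.1, 113.7, 224.0]
eef_rot: [[-0.063, 0.998, -0.0], [0.998, 0.063, 0.0], [0.0, -0.0, -1.0]]
contact_force: [-0.5, 0.3, -0.9]
width: 0.449
grasp_force: 0.0
```

Released. Next I'll retreat straight up and check.

arm_command --pt "0 0 0.005 0 0 0 45" --pt "0 0 0.015 0 0 0 45" --pt "0 0 0.03 0 0 0 45" --pt "0 0 0.05 0 0 0 45" --pt "0 0 0.07 0 0 0 45" --pt "0 0 0.09 0 0 0 45" --pt "0 0 0.1 0 0 0 45" --pt "0 0 0.1 0 0 0 45" --pt "0 0 0.1 0 0 0 45"

```text
time: 15.08
ee_pos: [655.1, 113.8, 324.1]
eef_rot: [[-0.063, 0.998, 0.0], [0.998, 0.063, 0.0], [0.0, 0.0, -1.0]]
contact_force: [-0.3, -0.7, -1.2]
width: 0.446
grasp_force: 0.0
```

```bash
python3 - <<'E'
from h import *
np.set_printoptions(precision=1,suppress=True)
c=viewer.get_calibration('wrist');im=viewer.grab_frame('wrist');sd=viewer.grab_frame('side')
s=bot.observe();print(s['time'],s['ee_pos'],s['contact_force'])
S0=cv2.imread('pics/s7.png')[:,:,::-1]
# handle-top check: blue-grey blob near predicted top face
P=(655,113.7,241);p=proj(c,P);print('pred top',p,'side',proj(viewer.get_calibration('side'),P))
hsv=cv2.cvtColor(im,cv2.COLOR_RGB2HSV)
m=((hsv[:,:,0]>85)&(hsv[:,:,0]<110)&(hsv[:,:,1]>50)&(hsv[:,:,2]>40)).astype(np.uint8)
n,l,st,ce=cv2.connectedComponentsWithStats(m)
for i in range(1,n):
    if st[i,4]>80: print(st[i],ce[i])
cv2.imwrite('pics/w8.png',im[:,:,::-1]);cv2.imwrite('pics/s8.png',sd[:,:,::-1])
E
```

```text
15.1833 [654.8 113.6 323.1] [-0.1  0.4 -0.2]
pred top [322.1 246. ] side [368.9 148.9]
[437 433  29  47 661] [448.1 458.5]
```

```bash
python3 - <<'E'
import cv2,numpy as np
a=cv2.imread('pics/w8.png').astype(int)
m=(a[:,:,0]>a[:,:,2]+6).astype(np.uint8)  # bluish
n,l,st,ce=cv2.connectedComponentsWithStats(m)
for i in range(1,n):
    if st[i,4]>60: print(st[i],ce[i].round(1))
print(''.join('\n'+''.join('#' if m[r,c] else '.' for c in range(270,400,2)) for r in range(170,290,4)))
E
```

```text
[294 130  23  37 821] [305.1 147.9]
[318 179   9  14  87] [323.  185.5]
[299 230  32  31 757] [317.6 243.9]
[ 436  432   32   48 1019] [448.1 458.2]

.................................................................
.................................................................
.................................................................
..........................###....................................
..........................###....................................
........................#####....................................
.................................................................
.................................................................
.................................................................
.................................................................
.................................................................
.................................................................
.................................................................
.................................................................
..........................
[... 329 characters left out ...]
######..................................
..................##.##########..................................
.....................##########..................................
.....................##########..................................
.................................................................
.................................................................
.................................................................
.................................................................
.................................................................
.................................................................
.................................................................
```

The handle top is centred at (321,246), against a predicted (322,246), so the cutter is upright, seated and square. I'll hand in.

```bash
python3 -c "
from workcell import bot
print(bot.hand_in())"
```

```text
the job is handed in; nothing more can be done
None
```

The julienne cutter is hanging on the empty hook, gate shut behind its neck and flat face to the front; its collar was lowered gently onto the fork (largest force I read was about 5 N) and released, and the job was handed in at about 15 s, with no verdict returned.

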